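# Unhook the burr caddy past the sprung keeper

### The arm

A 6-joint arm with a two-finger parallel gripper is mounted at the origin on the work surface. World frame = base frame: x ahead of the robot, y to its left, z up, the work surface at z = 0. Lengths are in m, angles in rad, forces in N, time in s.
With the tool pointing down it reaches from about 0.25 to 0.725 m from the base axis. Payload 4 kg.
Tool frame: the origin (TCP) lies midway between the tips of the shut fingers; the grasp point (between the pads) lies 19 mm behind it; z points along the fingers, y is the line along which they close (so a half turn about z gives the same grasp; the last joint's range is limited). The gripper opens to 85 mm and grips with 20 to 120 N. Pads are 22 mm wide; open, the fingers measure 114 mm over their backs; the gripper's body (76 mm by 85 mm) begins 54 mm behind the grasp point. The pads swing forward as they close: fully open they stand 13 mm farther back than shut.
Start: joints at [1.297, 0.241, 0.005, 1.335, 0, 1.571], TCP at [0.135, 0.481, 0.231] pointing down, gripper open.
Joint ranges: [-2.72, 2.72], [-1.05, 1.87], [-1.09, 1.28], [-1.99, 2.15], [-1.42, 1.44], [-3.14, 3.14]. Speed limits (rad/s): [2.79, 2.79, 3.14, 3.14, 3.14, 3.14].

### API

Orientations are given as a unit quaternion [x, y, z, w].
In Python, from workcell import bot gives the robot as it stands. The module is installed in compiled form; this text tells all that it offers.
- The arm moves only by the tool drive_tool, never from a script. Its arguments are lists of equal length, an entry for each row: "slide": the shift along the tool's x, y, z scaled (see below), a list of three; "rotation": the turn, a rotation vector about the tool's x, y, z scaled (see below), a list of three. A call has exactly 8 rows; each row is the pose to reach, as a shift and turn from the pose commanded when the call began, along the tool's axes at that moment; what a row does not reach only later rows make up. The controller multiplies each number of a shift by 250 mm and each number of a turn by 0.5 rad. A row lasts 1/8 s, in which the tool goes at most 62.5 mm and 10.7 degrees, less where a joint would pass 70% of its speed; a pose out of reach is approached as far as the arm can. A call with a number of a shift or a turn outside -1 to 1 is refused whole. A call with a gripper value outside its range is refused whole. "gripper" is the opening, from 0 (shut) to 1 (fully open), set as the call begins (left out, the last holds). The fingers move at their own pace and stop on an object; the grip force is fixed at half the most. Time passes only in rows, so rows that repeat a pose let the fingers close, or fill a call up. It gives the time, the measured TCP pose, the force, the opening and the grip force at its end, in the units of the state.
- bot.get_obs(): the state, without advancing time (a new reading comes with each control period).
- bot.camera(name): name is "side" or "top" or "wrist"; returns a dict with "image" (420x560x3 uint8, red, green, blue), "z_map" (420x560 float32, m along the optical axis (not along the pixel's ray), 0 where there is no reading), "camera_matrix" (3x3 intrinsics, pixels), "k1" (the pictures are not rectified: a ray, as slopes to the right and down, at radius r is drawn at 1 + k1 r^2 times it, then the intrinsics apply), "xyz" and "orientation" of the camera in the world. Camera axes: x right, y up, looking along -z (the intrinsics and any distortion apply to the point x, -y, -z); pixel columns grow to the right and rows downward; lengths in m; the calibration is good to about 2 mm. A picture is of the moment at which its call begins.
- bot.job_done(): hands the job in; it is judged then, once.
The state is a dict: "clock": time; "joint_pos": joint angles; "joint_vel": joint speeds; "tau": joint torques, N m; "eef_pos": TCP position; "tool_rot": TCP orientation; "ft_force": force on the tool from outside, world axes, zero at the start; "ft_torque": the same for the moment, N m; "grip_width": finger opening in m; "grasp_force": force on a finger pad.
Only numpy, scipy, OpenCV 4.12 (cv2) and the standard library are available. Lean on these libraries where they do the work, as an engineer would, in place of code of your own. Each camera call takes 0.05 s, during which the arm holds its last target. There are 200 camera calls.

### The job

The burr caddy hangs on the bench's safety hook, its rung shut in by the sprung brass keeper under the hook's red nib. Holding the caddy by its grip, press the rung back against the keeper until you gently feel the stop, ease it forward to the opening between the red nib and the lips of the stop, lift it out there without forcing the hook, and draw the caddy off over the hook's tip; then set it down gently, upright and flat on the floor of the blue tray and let go. Leave everything else on the bench where it is.

Things in the scene. Friction and masses are not known exactly. Their poses are not given: they have to be found in the camera images.
- hook: Hook stand fixed to the bench: grey foot 130 x 100 x 12 mm, 22 mm square post 149 mm high, and a level steel prong 14 mm wide, 10 mm deep, that runs from the post along the stand's -x to an upturned tip 8 mm thick. Origin: on the bench top under the inner face of that tip; z up, x from tip to post (post 78 to 100 mm from the origin).
- hook_seat (a point): Top of the prong (seat) at the inner face of the tip, 141 mm above the bench. The rung lies here, its centre 4 mm towards the post and 4 mm up. A red claw clamped round the prong has a nib over the rung (underside 13, top 19 mm above the seat) and, behind, two upright cheeks beside the prong, 8 to 13 mm off its centre line: the hard stop, each with a 6 mm lip towards the nib on top.
- hook_tip (a point): Top of the tip's inner face, 12 mm above the seat. The claw's setting is not measured: its nib reaches 6 to 24 mm past this face to the post. The rung (8 mm) can rise only through the 11.5 mm opening between nib and cheek lips (lips as high as the nib): find the stop by feel, then go 6 to 9.5 mm (mid 7.75) towards the tip and lift. Over 18 N the hook counts as forced.
- keeper (a joint): The hook's sprung brass keeper: an upright flap 46 mm long, 7 mm wide, 5 mm thick, hinged 34 mm below the seat and 28 mm behind the tip's inner face, standing up through the prong's slot behind the rung and closing the mouth under the nib. 0 = shut (rad); grows as the rung pushes it back to the post; it springs shut itself. The rung meets 1 to 5 N from it, far less than from the hard stop.
- caddy_grip (a point): Centre of the caddy's dark wooden grip bar: 70 mm along the caddy's y, 16 mm thick along its x, 24 mm high; take it from above across the 16 mm. The caddy's z is up and its x lies along the hook's x while it hangs. The grip's centre is 44 mm above the rung's axis and 144 mm above the underside.
- caddy_rung (a point): Middle of the caddy's steel rung (8 mm round, 56 mm long along y, between two uprights 50 mm apart inside): the caddy hangs on the prong by this rung.
- caddy: Hanging burr caddy, 0.2 to 0.42 kg: wooden base 56 x 64 x 22 mm with burrs (to 50 mm), two uprights, rung, grip bar. Origin: centre of its underside. It hangs with its underside 45 mm above the bench. The prong passes between rung and base: once over the nib (24 mm up) draw it off over the tip, as at 50 mm up its base would catch the hook from below (clear of the hook 65 mm before the tip).
- tray: Shallow blue tray fixed on the bench, 120 x 120 mm outside, 14 mm high, 4 mm walls and 4 mm floor; origin: centre of its underside.
- jar: Bystander: small clear glass jar with lid, 52 mm across, 60 mm high; to be left where it is.
- figurine: Bystander: dark bronze figurine on a 60 mm round foot, 128 mm high; to be left where it is.
- burr_stand: Bystander: round white burr stand, 52 mm across, 20 mm high with burrs to 53 mm; to be left where it is.
- graver: Bystander: 150 mm hand tool with a dark wooden handle, lying flat; to be left where it is.
- spool: Bystander: blue upright cylinder, 36 mm across, 45 mm high; to be left where it is.
- dish: Bystander: white bowl, 90 mm across, 30 mm high; to be left where it is.
- steel_block: Bystander: square steel bench block 70 x 70 x 22 mm; to be left where it is.
There are look-alikes about, which are no part of the job. Leave any purple look-alike of the caddy alone.

How it is judged:
On the way, in this order (a step that is already met when the one before it is completed fails the run):
1. the keeper is pressed open by the rung while the caddy still sits in the hook (value of joint keeper above 0.03 rad and z of caddy_rung in the frame of hook_seat below 0.012 m and distance between caddy_rung and hook_seat below 0.05 m), for 0.1 s.
2. the rung is lifted out over the nib (z of caddy_rung in the frame of hook_seat above 0.022 m), for 0.1 s.
At the end, for the whole second after the job is handed in: The caddy stands released and at rest on the floor of the blue tray: underside within 5 mm of the tray floor, centre within 40 mm of the tray's centre, upright within 0.06 rad; the keeper has sprung shut (below 0.03 rad) (z of caddy in the frame of tray between 0 and 0.009 m and horizontal distance between caddy and tray below 0.04 m and angle between caddy's own z axis and vertical below 0.06 rad and linear speed of caddy below 0.02 m/s and contact force between the fingers and caddy below 0.1 N and value of joint keeper below 0.03 rad); the robot touches nothing.
It fails at once if the hook (prong, claw or keeper) is forced: more than 18 N from the caddy (contact force between caddy and hook above 18 N).
It fails at once if the fingers press on the hook with more than 18 N (contact force between the fingers and hook above 18 N).
It fails at once if the caddy is dropped or banged down on the tray: more than 40 N (contact force between caddy and tray above 40 N).
It fails at once if a bystander is moved by more than 20 mm (distance of any of jar, figurine, burr_stand, graver, spool, dish, steel_block from where it was at the start of the episode above 0.02 m).
It also fails if it takes over 56 s, if anything falls off the work surface, if the arm or the gripper's body presses on something with over 40 N, if the wrist force passes 120 N, or if a joint passes its speed limit or range.

## Working session

There is one attempt and no reset: what is moved stays moved. The work goes in short steps, Python scripts to look and compute and a tool call to move; the robot and the scene stay as the last step left them, time stands still between calls to the robot, and variables do not carry over. Pictures are saved under pics/ and viewed, at most 10 in all, crops included, and the job is handed in when it is done.

Besides the shell and the picture viewer there is one more tool, called after "Call:" as name(argument=value, ...), one argument or row to a line, values as JSON. drive_tool: Moves the arm, as the interface text tells. Shifts and turns lie within -1 to 1; 1 stands for 250 mm of shift or 0.5 rad of turn. Its arguments: {"type":"object","properties":{"slide":{"type":"array","items":{"type":"array","items":{"type":"number"}}},"rotation":{"type":"array","items":{"type":"array","items":{"type":"number"}}},"gripper":{"type":"number"}},"required":["slide","rotation"]}

```bash
mkdir -p pics && cat > h.py <<'E'
import numpy as np, cv2
from scipy.spatial.transform import Rotation as R
from workcell import bot
def snap(n):
    c=bot.camera(n); np.savez(f'pics/{n}.npz',**c); return c
def load(n): return dict(np.load(f'pics/{n}.npz'))
def cloud(c):
    K=c['camera_matrix'];k=float(c['k1']);h,w=c['z_map'].shape
    u,v=np.meshgrid(np.arange(w),np.arange(h))
    p=cv2.undistortPoints(np.stack([u,v],-1).reshape(-1,1,2).astype(float),K,np.array([k,0,0,0,0.])).reshape(h,w,2)
    z=c['z_map']; P=np.stack([p[...,0]*z,-p[...,1]*z,-z],-1)
    return P@R.from_quat(c['orientation']).as_matrix().T+c['xyz']
def save(c,f,box=None,s=1):
    im=c['image'][...,::-1]
    if box: im=im[box[1]:box[3],box[0]:box[2]]
    cv2.imwrite(f'pics/{f}.png',cv2.resize(im,None,fx=s,fy=s,interpolation=cv2.INTER_CUBIC))
E
python3 - <<'E'
from h import *
o=bot.get_obs();print({k:np.round(v,3) for k,v in o.items()})
a=[]
for n in('top','side'):
    c=snap(n);print(n,c['xyz'],c['orientation'],c['k1'])
    save(c,n+'0',s=1.4)
E
```

```text
{'clock': np.float64(0.0), 'joint_pos': array([ 1.297,  0.241,  0.004,  1.335, -0.   ,  1.571]), 'joint_vel': array([-0.001, -0.001, -0.001,  0.   , -0.001, -0.   ]), 'tau': array([ 1.0000e-03, -3.7232e+01,  2.5241e+01,  1.7000e-02,  0.0000e+00,
        0.0000e+00]), 'eef_pos': array([0.135, 0.481, 0.23 ]), 'tool_rot': array([ 0.136,  0.991, -0.001, -0.   ]), 'ft_force': array([ 0.36 , -0.05 ,  0.834]), 'ft_torque': array([-0.033, -0.042,  0.024]), 'grasp_force': np.float64(0.0), 'grip_width': np.float64(0.085)}
top [ 0.31629461 -0.00749967  1.39825886] [ 0.07497144 -0.076197   -0.69899631  0.70709084] -0.03181367233694805
side [0.33634264 0.85918466 1.09109314] [-0.05733295  0.35950345  0.92348809 -0.12099568] -0.04799685170933638
```

View pics/top0.png

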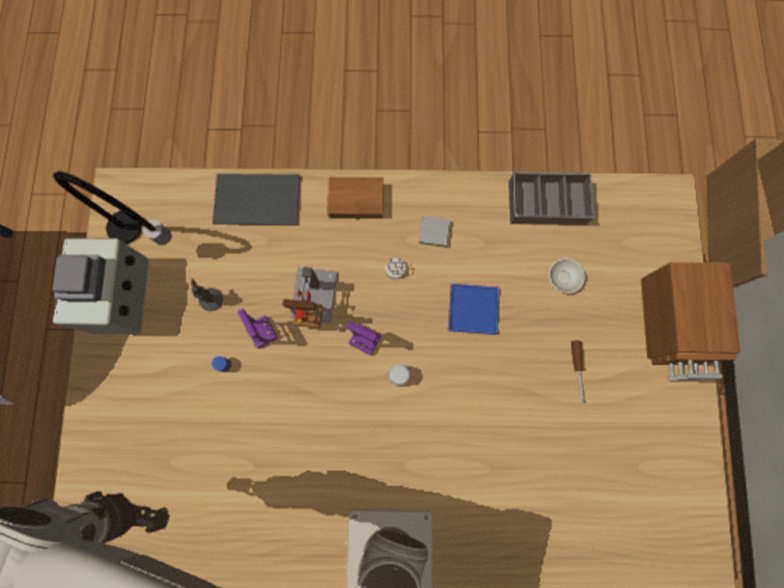

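View pics/side0.png

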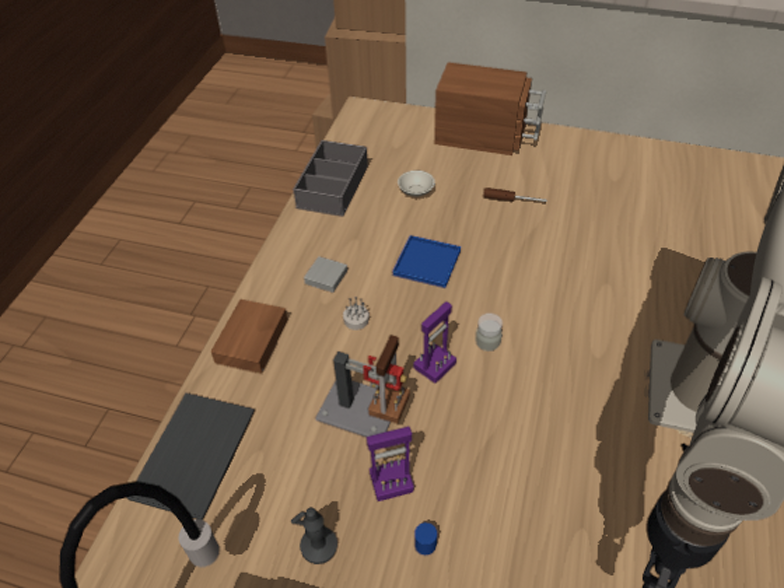

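The top view shows the hook foot at about (316,295), the brown grip at (303,303) and the tray at (474,309). Purple look-alikes stand either side, at (257,328) and (363,339). Next I measure from the depth maps.

```bash
python3 - <<'E'
from h import *
def rect(Q):
    r=cv2.minAreaRect((Q[:,:2]*1000).astype(np.float32)); return len(Q),np.round(r[0],1),np.round(r[1],1),round(r[2],1),Q[:,2].mean().round(4)
for n in('top','side'):
    c=load(n);P=cloud(c);im=c['image'].astype(int)
    s=1.4
    if n=='top': print('px',[(k,P[int(v/s),int(u/s)].round(3)) for k,u,v in[('hook',325,290),('grip',303,303),('tray',474,309),('p1',257,328),('p2',363,339),('fig',208,298),('jar',400,375),('post',307,272)]])
    g=P[int(303/s),int(303/s)] if n=='top' else g
    near=np.hypot(P[...,0]-g[0],P[...,1]-g[1])<.09
    purple=(im[...,2]>im[...,1]+40)&(im[...,0]>im[...,1]+20)
    z=P[...,2]
    m=near&(z>.18)&(z<.215)&~purple; print(n,'grip',rect(P[m]))
    m=near&(z>.14)&(z<.155)&~purple&(abs(im[...,0]-im[...,2])<25); print(n,'post',rect(P[m]))
    hp=(np.hypot(P[...,0]-g[0],P[...,1]-g[1])<.16)&(z>.006)&(z<.018)&(abs(im[...,0]-im[...,2])<30)&~purple; print('foot',rect(P[hp]))
    b=(im[...,2]>im[...,0]+60)&(im[...,2]>im[...,1]+40)&(z<.03)&(z>-.01)&(P[...,1]<.1)&(P[...,0]>.2); print('tray',rect(P[b]))
    m=purple&(z>.02)&(P[...,0]>.2); 
    for sgn in(1,-1):
        mm=m&(sgn*(P[...,1]-g[1])>0); print('purple',rect(P[mm]),P[mm].max(0).round(3),P[mm].min(0).round(3))
E
```

```text
px [('hook', array([0.618, 0.169, 0.016])), ('grip', array([0.549, 0.192, 0.2  ])), ('tray', array([ 0.578, -0.202,  0.004])), ('p1', array([0.52 , 0.333, 0.021])), ('p2', array([0.495, 0.071, 0.023])), ('fig', array([0.587, 0.445, 0.065])), ('jar', array([ 0.41 , -0.018,  0.054])), ('post', array([0.631, 0.195, 0.146]))]
top grip (144, array([548.7, 202.6]), array([70. , 17.1]), 85.8, np.float64(0.1989))
top post (68, array([590.9, 195.2]), array([53.2, 93.8]), 85.2, np.float64(0.1462))
foot (534, array([571.3, 188.8]), array([296.9, 200.3]), 89.3, np.float64(0.0124))
tray (1021, array([ 576.9, -200.5]), array([117.2, 117.1]), 86.2, np.float64(0.005))
purple (215, array([511.2, 321.1]), array([66.1, 51.5]), 26.5, np.float64(0.0828)) [0.548 0.343 0.162] [0.475 0.286 0.02 ]
purple (220, array([427.6,  28.5]), array([226.5,  58.6]), 32.4, np.float64(0.0979)) [0.53  0.102 1.398] [ 0.316 -0.007  0.02 ]
side grip (262, array([546.8, 205.1]), array([72.3, 17.2]), 86.3, np.float64(0.197))
side post (170, array([586.5, 211.8]), array([101.9,  58.9]), 5.6, np.float64(0.1465))
foot (1114, array([581.5, 184.8]), array([299.7, 176.2]), 75.9, np.float64(0.0121))
tray (1120, array([ 575. , -196.4]), array([128.7, 118. ]), 86.4, np.float64(0.0057))
purple (782, array([413.7, 572.2]), array([ 66.8, 590.6]), 21.5, np.float64(0.0841)) [0.549 0.859 1.091] [0.336 0.288 0.02 ]
purple (446, array([493.6,  74.5]), array([69.5, 52.6]), 55.3, np.float64(0.0761)) [0.532 0.111 0.16 ] [0.459 0.038 0.02 ]
```

```bash
cat >> h.py <<'E'
def plan(wps,p=None,yaw=None):
    # wps: list of (xyz, tool-y yaw deg); prints slide/rotation end values for each call
    o=bot.get_obs()
    Rm=R.from_quat(o['tool_rot']).as_matrix()
    if yaw is None: yaw=np.degrees(np.arctan2(Rm[1,1],Rm[0,1]))
    if p is None: p=o['eef_pos']
    p=np.array(p)
    print('yaw',yaw,'p',p.round(4))
    for q,y in wps:
        a=np.radians(yaw); ty=np.array([np.cos(a),np.sin(a),0]); tz=np.array([0,0,-1.]); tx=np.cross(ty,tz)
        d=np.array(q)-p
        print('slide',np.round([d@tx/.25,d@ty/.25,d@tz/.25],4),'rotz',round(-np.radians(y-yaw)/.5,4))
        p=np.array(q);yaw=y
E
python3 - <<'E'
from h import *
plan([((.27,.39,.29),48),((.42,.29,.29),20),((.54,.204,.28),-4)])
E
```

```text
yaw 74.31080797863352 p [0.135  0.4808 0.2305]
slide [-0.6179 -0.2038 -0.2379] rotz 0.9184
slide [-0.7135  0.1042  0.    ] rotz 0.9774
slide [-0.4874  0.3334  0.04  ] rotz 0.8378
```

Call:
drive_tool(
  slide=[
    [-0.08, -0.025, -0.06],
    [-0.16, -0.05, -0.12],
    [-0.24, -0.08, -0.18],
    [-0.32, -0.1, -0.24],
    [-0.4, -0.13, -0.24],
    [-0.48, -0.16, -0.24],
    [-0.55, -0.18, -0.24],
    [-0.618, -0.204, -0.24],
  ],
  rotation=[
    [0, 0, 0.115],
    [0, 0, 0.23],
    [0, 0, 0.345],
    [0, 0, 0.46],
    [0, 0, 0.575],
    [0, 0, 0.69],
    [0, 0, 0.805],
    [0, 0, 0.918],
  ],
  gripper=1,
)

```text
clock: 1.1
eef_pos: [0.2705, 0.3899, 0.2908]
tool_rot: [0.359, 0.933, -0.001, -0.0]
ft_force: [0.8, 0.4, 0.9]
grip_width: 0.0851
grasp_force: 0.0
```

Call:
drive_tool(
  slide=[
    [-0.09, 0.013, 0],
    [-0.18, 0.026, 0],
    [-0.27, 0.039, 0],
    [-0.36, 0.052, 0],
    [-0.45, 0.065, 0],
    [-0.54, 0.078, 0],
    [-0.63, 0.091, 0],
    [-0.713, 0.104, 0],
  ],
  rotation=[
    [0, 0, 0.122],
    [0, 0, 0.244],
    [0, 0, 0.366],
    [0, 0, 0.488],
    [0, 0, 0.61],
    [0, 0, 0.732],
    [0, 0, 0.854],
    [0, 0, 0.977],
  ],
)

```text
clock: 2.1
eef_pos: [0.4204, 0.2899, 0.2907]
tool_rot: [0.574, 0.819, -0.001, -0.0]
ft_force: [-0.1, 0.7, 0.0]
grip_width: 0.0854
grasp_force: 0.0
```

Call:
drive_tool(
  slide=[
    [-0.07, 0.048, 0],
    [-0.14, 0.096, 0],
    [-0.21, 0.144, 0],
    [-0.28, 0.192, 0.01],
    [-0.35, 0.24, 0.02],
    [-0.42, 0.288, 0.03],
    [-0.487, 0.333, 0.04],
    [-0.487, 0.333, 0.04],
  ],
  rotation=[
    [0, 0, 0.12],
    [0, 0, 0.24],
    [0, 0, 0.36],
    [0, 0, 0.48],
    [0, 0, 0.6],
    [0, 0, 0.72],
    [0, 0, 0.838],
    [0, 0, 0.838],
  ],
)

```text
clock: 3.1
eef_pos: [0.541, 0.2036, 0.2805]
tool_rot: [0.732, 0.681, -0.0, -0.0]
ft_force: [-0.3, -0.6, 0.6]
grip_width: 0.0853
grasp_force: 0.0
```

```bash
python3 - <<'E'
from h import *
c=snap('wrist');save(c,'w1',s=1.4);print(c['xyz'],c['k1'])
P=cloud(c);m=(P[...,2]>.185)&(P[...,2]<.215)&(np.hypot(P[...,0]-.548,P[...,1]-.203)<.06)
Q=P[m];r=cv2.minAreaRect((Q[:,:2]*1000).astype(np.float32));print(len(Q),r,Q[:,2].mean())
plan([((.55,.203,.28),-4)])
E
```

```text
[0.54561978 0.27642131 0.42254799] -0.058174762354280984
1627 ((545.4024047851562, 201.31442260742188), (68.89594268798828, 16.004905700683594), 85.32669830322266) 0.19983003547543443
yaw -4.065901616463185 p [0.5403 0.2042 0.2808]
slide [-0.0019  0.0389  0.0033] rotz -0.0023
```

View pics/w1.png

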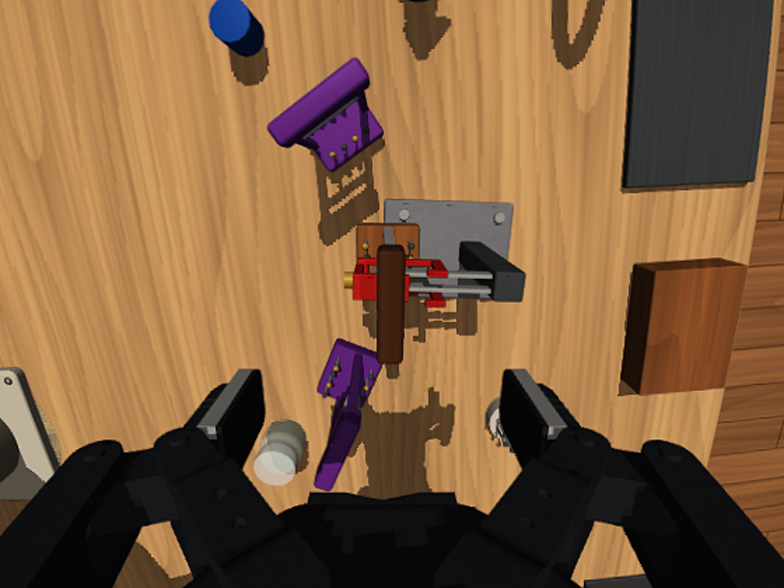

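The wrist view shows the brown grip at (391,305). The red nib sits at (368,285), the cheek lips at (437,268) and (437,302), and the post top at (508,282). It agrees with the top view, so I get a rough cheek position and descend.

```bash
python3 - <<'E'
from h import *
c=load('wrist');P=cloud(c);im=c['image'].astype(int)
a=np.radians(-4.5);hx=np.array([np.cos(a),np.sin(a)]);hy=np.array([-hx[1],hx[0]]);g=np.array([.547,.203])
d=P[...,:2]-g;X=d@hx*1000;Y=d@hy*1000;Z=P[...,2]*1000
red=(im[...,0]>110)&(im[...,1]<60)&(im[...,2]<60)&(Z>120)
for lo,hi in((-60,0),(0,80)):
    m=red&(X>lo)&(X<hi)&(Z>153); print(m.sum(),np.percentile(X[m],[1,10,50,90,99]).round(1),np.percentile(Y[m],[1,50,99]).round(1),np.median(Z[m]))
m=(abs(Z-148)<4)&(X>60)&(X<110)&(abs(Y)<30);print('post',m.sum(),np.percentile(X[m],[1,50,99]),np.percentile(Y[m],[1,50,99]))
plan([((.548,.203,.215),-4.5),((.548,.203,.174),-4.5)])
E
```

```text
310 [-26.  -24.8 -18.4 -11.8 -10.8] [-7.9  1.   9.2] 159.5244310343339
189 [ 6.4  9.6 27.2 34.7 36.5] [-13.5   1.6  16.1] 159.6383132929309
post 485 [72.31375392 82.06449732 92.96972874] [-12.65626997  -1.35352436   8.82785429]
yaw -4.065901616463185 p [0.5403 0.2042 0.2808]
slide [-0.0025  0.0309  0.2633] rotz 0.0152
slide [0.    0.    0.164] rotz -0.0
```

Call:
drive_tool(
  slide=[
    [0, 0.015, 0.04],
    [-0.002, 0.031, 0.08],
    [-0.002, 0.031, 0.12],
    [-0.002, 0.031, 0.17],
    [-0.002, 0.031, 0.22],
    [-0.002, 0.031, 0.26],
    [-0.002, 0.031, 0.3],
    [-0.002, 0.031, 0.3],
  ],
  rotation=[
    [0, 0, 0.03],
    [0, 0, 0.03],
    [0, 0, 0.03],
    [0, 0, 0.03],
    [0, 0, 0.03],
    [0, 0, 0.03],
    [0, 0, 0.03],
    [0, 0, 0.03],
  ],
)

```text
clock: 4.15
eef_pos: [0.5471, 0.2034, 0.2052]
tool_rot: [0.736, 0.677, -0.001, -0.0]
ft_force: [0.3, -0.2, -1.1]
grip_width: 0.0852
grasp_force: 0.0
```

Call:
drive_tool(
  slide=[
    [0, 0, 0.02],
    [0, 0, 0.04],
    [0, 0, 0.06],
    [0, 0, 0.08],
    [0, 0, 0.1],
    [0, 0, 0.115],
    [0, 0, 0.127],
    [0, 0, 0.127],
  ],
  rotation=[
    [0, 0, 0],
    [0, 0, 0],
    [0, 0, 0],
    [0, 0, 0],
    [0, 0, 0],
    [0, 0, 0],
    [0, 0, 0],
    [0, 0, 0],
  ],
)

```text
clock: 5.15
eef_pos: [0.5475, 0.2036, 0.1743]
tool_rot: [0.736, 0.677, -0.0, -0.0]
ft_force: [0.1, -0.7, 0.6]
grip_width: 0.0857
grasp_force: 0.0
```

```bash
python3 - <<'E'
from h import *
c=snap('side');P=cloud(c);im=c['image'].astype(int)
print(bot.get_obs()['ft_force'])
save(c,'s2',(180,180,380,330),4)
c=snap('wrist');save(c,'w2',s=1.4)
E
```

```text
[-0.73870914  0.13047313  0.22846823]
```

View pics/w2.png

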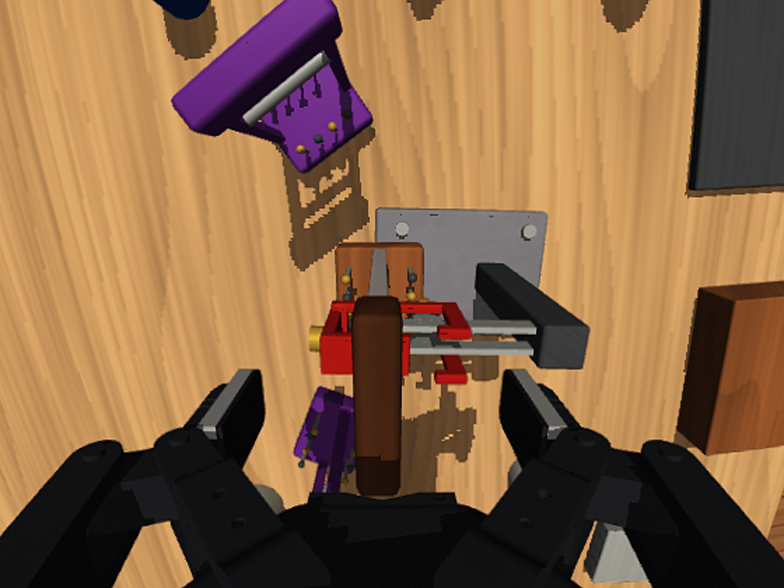

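The wrist view shows the grip centred at column 378, against a finger midpoint of 383. That is a slight bias to the post side, which is safe, so I close.

Call:
drive_tool(
  slide=[
    [0, 0, 0],
    [0, 0, 0],
    [0, 0, 0],
    [0, 0, 0],
    [0, 0, 0],
    [0, 0, 0],
    [0, 0, 0],
    [0, 0, 0],
  ],
  rotation=[
    [0, 0, 0],
    [0, 0, 0],
    [0, 0, 0],
    [0, 0, 0],
    [0, 0, 0],
    [0, 0, 0],
    [0, 0, 0],
    [0, 0, 0],
  ],
  gripper=0,
)

```text
clock: 6.25
eef_pos: [0.5472, 0.2037, 0.1747]
tool_rot: [0.736, 0.677, -0.0, -0.0]
ft_force: [-4.0, 0.3, 3.8]
grip_width: 0.0153
grasp_force: 60.3
```

```bash
python3 - <<'E'
from h import *
c=snap('wrist');save(c,'w3',s=1.4)
o=bot.get_obs();print(o['eef_pos'],o['ft_force'],o['ft_torque'],o['grip_width'],o['grasp_force'])
E
```

```text
[0.54726539 0.20373629 0.17468217] [-4.25494882  0.16670314  4.71315597] [ 0.01839042  0.93934564 -0.01024563] 0.015354287306848515 60.33032476902008
```

View pics/w3.png

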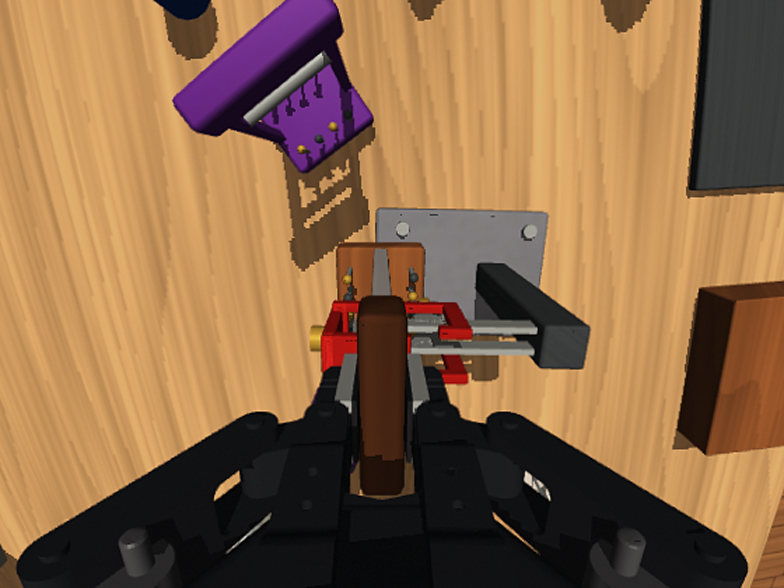

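Call:
drive_tool(
  slide=[
    [0, 0, -0.002],
    [0, 0, -0.004],
    [0, 0, -0.006],
    [0, 0, -0.008],
    [0, 0, -0.008],
    [0, 0, -0.008],
    [0, 0, -0.008],
    [0, 0, -0.008],
  ],
  rotation=[
    [0, 0, 0],
    [0, 0, 0],
    [0, 0, 0],
    [0, 0, 0],
    [0, 0, 0],
    [0, 0, 0],
    [0, 0, 0],
    [0, 0, 0],
  ],
)

```text
clock: 7.3
eef_pos: [0.5476, 0.2036, 0.1766]
tool_rot: [0.736, 0.677, -0.0, 0.0]
ft_force: [-1.3, 0.3, -3.9]
grip_width: 0.015
grasp_force: 59.2
```

Call:
drive_tool(
  slide=[
    [0, 0.005, 0],
    [0, 0.01, 0],
    [0, 0.015, 0],
    [0, 0.02, 0],
    [0, 0.025, 0],
    [0, 0.03, 0],
    [0, 0.032, 0],
    [0, 0.032, 0],
  ],
  rotation=[
    [0, 0, 0],
    [0, 0, 0],
    [0, 0, 0],
    [0, 0, 0],
    [0, 0, 0],
    [0, 0, 0],
    [0, 0, 0],
    [0, 0, 0],
  ],
)

```text
clock: 8.3
eef_pos: [0.5556, 0.203, 0.1765]
tool_rot: [0.736, 0.677, -0.0, -0.0]
ft_force: [-3.1, 0.4, -2.2]
grip_width: 0.0148
grasp_force: 59.4
```

Call:
drive_tool(
  slide=[
    [0, 0.002, 0],
    [0, 0.004, 0],
    [0, 0.006, 0],
    [0, 0.008, 0],
    [0, 0.01, 0],
    [0, 0.012, 0],
    [0, 0.014, 0],
    [0, 0.016, 0],
  ],
  rotation=[
    [0, 0, 0],
    [0, 0, 0],
    [0, 0, 0],
    [0, 0, 0],
    [0, 0, 0],
    [0, 0, 0],
    [0, 0, 0],
    [0, 0, 0],
  ],
)

```text
clock: 9.3
eef_pos: [0.5596, 0.2027, 0.1766]
tool_rot: [0.736, 0.677, -0.0, -0.0]
ft_force: [-3.3, -0.3, -2.0]
grip_width: 0.0152
grasp_force: 59.5
```

```bash
python3 - <<'E'
from h import *
c=load('wrist');P=cloud(c);im=c['image'].astype(int)
a=np.radians(-5);hx=np.array([np.cos(a),np.sin(a)]);hy=np.array([-hx[1],hx[0]]);g=np.array([.546,.203])
d=P[...,:2]-g;X=d@hx*1000;Y=d@hy*1000;Z=P[...,2]*1000
red=(im[...,0]>110)&(im[...,1]<60)&(im[...,2]<60)&(abs(Z-160)<2)&(X>4)
for y in range(-20,22,2):
    m=red&(abs(Y-y)<1)
    if m.sum():print(y,m.sum(),X[m].min().round(1),X[m].max().round(1))
m=(abs(Z-148)<2.5)&(X>60)&(X<110)&(abs(Y)<30);print('post',np.percentile(X[m],[1,99]),np.percentile(Y[m],[1,99]))
E
```

```text
-12 36 27.7 37.4
-10 55 27.4 37.3
-8 27 26.6 37.3
2 5 11.5 12.1
4 6 11.4 12.1
6 6 11.4 12.1
8 38 11.3 37.8
10 73 24.7 38.1
12 71 24.6 37.6
post [72.9044533  94.48512031] [-11.35308919   9.75671233]
```

Call:
drive_tool(
  slide=[
    [0, 0.003, 0],
    [0, 0.006, 0],
    [0, 0.009, 0],
    [0, 0.012, 0],
    [0, 0.015, 0],
    [0, 0.018, 0],
    [0, 0.021, 0],
    [0, 0.024, 0],
  ],
  rotation=[
    [0, 0, 0],
    [0, 0, 0],
    [0, 0, 0],
    [0, 0, 0],
    [0, 0, 0],
    [0, 0, 0],
    [0, 0, 0],
    [0, 0, 0],
  ],
)

```text
clock: 10.3
eef_pos: [0.5656, 0.2021, 0.1766]
tool_rot: [0.736, 0.677, -0.0, 0.0]
ft_force: [-2.5, 0.4, -0.9]
grip_width: 0.0151
grasp_force: 59.6
```

Call:
drive_tool(
  slide=[
    [0, 0.001, 0],
    [0, 0.002, 0],
    [0, 0.003, 0],
    [0, 0.004, 0],
    [0, 0.005, 0],
    [0, 0.006, 0],
    [0, 0.007, 0],
    [0, 0.008, 0],
  ],
  rotation=[
    [0, 0, 0],
    [0, 0, 0],
    [0, 0, 0],
    [0, 0, 0],
    [0, 0, 0],
    [0, 0, 0],
    [0, 0, 0],
    [0, 0, 0],
  ],
)

```text
clock: 11.3
eef_pos: [0.5676, 0.202, 0.1765]
tool_rot: [0.736, 0.677, -0.0, -0.0]
ft_force: [-2.8, 0.5, -1.4]
grip_width: 0.0146
grasp_force: 59.6
```

Call:
drive_tool(
  slide=[
    [0, 0.001, 0],
    [0, 0.002, 0],
    [0, 0.003, 0],
    [0, 0.004, 0],
    [0, 0.005, 0],
    [0, 0.006, 0],
    [0, 0.006, 0],
    [0, 0.006, 0],
  ],
  rotation=[
    [0, 0, 0],
    [0, 0, 0],
    [0, 0, 0],
    [0, 0, 0],
    [0, 0, 0],
    [0, 0, 0],
    [0, 0, 0],
    [0, 0, 0],
  ],
)

```text
clock: 12.3
eef_pos: [0.569, 0.2018, 0.1765]
tool_rot: [0.736, 0.677, -0.0, 0.0]
ft_force: [-2.8, 0.1, -2.0]
grip_width: 0.015
grasp_force: 59.5
```

Call:
drive_tool(
  slide=[
    [0, 0.001, 0],
    [0, 0.002, 0],
    [0, 0.003, 0],
    [0, 0.004, 0],
    [0, 0.004, 0],
    [0, 0.004, 0],
    [0, 0.004, 0],
    [0, 0.004, 0],
  ],
  rotation=[
    [0, 0, 0],
    [0, 0, 0],
    [0, 0, 0],
    [0, 0, 0],
    [0, 0, 0],
    [0, 0, 0],
    [0, 0, 0],
    [0, 0, 0],
  ],
)

```text
clock: 13.3
eef_pos: [0.57, 0.2017, 0.1765]
tool_rot: [0.736, 0.677, -0.0, -0.0]
ft_force: [-4.4, 0.3, -3.3]
grip_width: 0.0147
grasp_force: 59.4
```

Call:
drive_tool(
  slide=[
    [0, 0.0005, 0],
    [0, 0.001, 0],
    [0, 0.0015, 0],
    [0, 0.002, 0],
    [0, 0.002, 0],
    [0, 0.002, 0],
    [0, 0.002, 0],
    [0, 0.002, 0],
  ],
  rotation=[
    [0, 0, 0],
    [0, 0, 0],
    [0, 0, 0],
    [0, 0, 0],
    [0, 0, 0],
    [0, 0, 0],
    [0, 0, 0],
    [0, 0, 0],
  ],
)

```text
clock: 14.3
eef_pos: [0.5705, 0.2017, 0.1765]
tool_rot: [0.736, 0.677, -0.0, -0.0]
ft_force: [-3.4, 1.0, -3.7]
grip_width: 0.0151
grasp_force: 59.3
```

```bash
python3 - <<'E'
from h import *
o=bot.get_obs();print(o['eef_pos'],o['ft_force'],o['ft_torque'])
E
```

```text
[0.57049033 0.20168835 0.1764655 ] [-3.35414096  1.00538349 -3.72897223] [-0.08931251  0.90158121  0.0419222 ]
```

Not at the stop yet, so I continue in 0.75 mm steps.

Call:
drive_tool(
  slide=[
    [0, 0.001, 0],
    [0, 0.002, 0],
    [0, 0.003, 0],
    [0, 0.003, 0],
    [0, 0.003, 0],
    [0, 0.003, 0],
    [0, 0.003, 0],
    [0, 0.003, 0],
  ],
  rotation=[
    [0, 0, 0],
    [0, 0, 0],
    [0, 0, 0],
    [0, 0, 0],
    [0, 0, 0],
    [0, 0, 0],
    [0, 0, 0],
    [0, 0, 0],
  ],
)

```text
clock: 15.3
eef_pos: [0.5713, 0.2017, 0.1766]
tool_rot: [0.736, 0.677, 0.0, -0.0]
ft_force: [-3.9, -0.2, -4.3]
grip_width: 0.0148
grasp_force: 59.2
```

```bash
python3 - <<'E'
from h import *
o=bot.get_obs();print(o['eef_pos'],o['ft_force'],o['ft_torque'])
E
```

```text
[0.5712895  0.20169609 0.17656999] [-3.86055753 -0.19701198 -4.26086816] [0.0119391  0.95815864 0.04741878]
```

Call:
drive_tool(
  slide=[
    [0, 0.001, 0],
    [0, 0.002, 0],
    [0, 0.003, 0],
    [0, 0.003, 0],
    [0, 0.003, 0],
    [0, 0.003, 0],
    [0, 0.003, 0],
    [0, 0.003, 0],
  ],
  rotation=[
    [0, 0, 0],
    [0, 0, 0],
    [0, 0, 0],
    [0, 0, 0],
    [0, 0, 0],
    [0, 0, 0],
    [0, 0, 0],
    [0, 0, 0],
  ],
)

```text
clock: 16.3
eef_pos: [0.5721, 0.2016, 0.1766]
tool_rot: [0.736, 0.677, 0.0, -0.0]
ft_force: [-4.3, 0.4, -3.8]
grip_width: 0.015
grasp_force: 59.2
```

```bash
python3 - <<'E'
from h import *
o=bot.get_obs();print(o['eef_pos'],o['ft_force'],o['ft_torque'])
E
```

```text
[0.57206277 0.20162463 0.17655082] [-4.34361255  0.41367782 -3.76105148] [ 0.09159724  0.95287666 -0.03813355]
```

Call:
drive_tool(
  slide=[
    [0, 0.001, 0],
    [0, 0.002, 0],
    [0, 0.003, 0],
    [0, 0.003, 0],
    [0, 0.003, 0],
    [0, 0.003, 0],
    [0, 0.003, 0],
    [0, 0.003, 0],
  ],
  rotation=[
    [0, 0, 0],
    [0, 0, 0],
    [0, 0, 0],
    [0, 0, 0],
    [0, 0, 0],
    [0, 0, 0],
    [0, 0, 0],
    [0, 0, 0],
  ],
)

```text
clock: 17.3
eef_pos: [0.5728, 0.2015, 0.1766]
tool_rot: [0.736, 0.677, 0.0, 0.0]
ft_force: [-4.2, -0.1, -3.4]
grip_width: 0.0152
grasp_force: 59.3
```

```bash
python3 - <<'E'
from h import *
o=bot.get_obs();print(o['eef_pos'],o['ft_force'],o['ft_torque'])
E
```

```text
[0.57280475 0.20154937 0.1765672 ] [-4.24680022 -0.11658966 -3.42653477] [0.07829722 0.91201285 0.01428171]
```

Call:
drive_tool(
  slide=[
    [0, 0.001, 0],
    [0, 0.002, 0],
    [0, 0.003, 0],
    [0, 0.004, 0],
    [0, 0.004, 0],
    [0, 0.004, 0],
    [0, 0.004, 0],
    [0, 0.004, 0],
  ],
  rotation=[
    [0, 0, 0],
    [0, 0, 0],
    [0, 0, 0],
    [0, 0, 0],
    [0, 0, 0],
    [0, 0, 0],
    [0, 0, 0],
    [0, 0, 0],
  ],
)

```text
clock: 18.3
eef_pos: [0.5732, 0.2015, 0.1765]
tool_rot: [0.736, 0.677, -0.0, -0.0]
ft_force: [-5.4, 0.3, -3.7]
grip_width: 0.0149
grasp_force: 59.4
```

Call:
drive_tool(
  slide=[
    [0, 0.001, 0],
    [0, 0.002, 0],
    [0, 0.002, 0],
    [0, 0.002, 0],
    [0, 0.002, 0],
    [0, 0.002, 0],
    [0, 0.002, 0],
    [0, 0.002, 0],
  ],
  rotation=[
    [0, 0, 0],
    [0, 0, 0],
    [0, 0, 0],
    [0, 0, 0],
    [0, 0, 0],
    [0, 0, 0],
    [0, 0, 0],
    [0, 0, 0],
  ],
)

```text
clock: 19.3
eef_pos: [0.5733, 0.2015, 0.1765]
tool_rot: [0.736, 0.677, -0.001, -0.001]
ft_force: [-5.9, -0.0, -2.1]
grip_width: 0.0147
grasp_force: 59.5
```

```bash
python3 - <<'E'
from h import *
o=bot.get_obs();print(o['eef_pos'],o['ft_force'],o['ft_torque'])
E
```

```text
[0.57331888 0.20151248 0.1764775 ] [-5.86053783e+00 -5.27551215e-03 -2.07176801e+00] [ 0.10752025  1.55274534 -0.09890362]
```

The TCP stalls at x = 0.5733 and the moment jumps from 0.91 to 1.55, so that is the stop. The travel of about 27 mm also matches the image estimate. I ease back to x ≈ 0.5655.

Call:
drive_tool(
  slide=[
    [0, -0.004, 0],
    [0, -0.01, 0],
    [0, -0.016, 0],
    [0, -0.022, 0],
    [0, -0.028, 0],
    [0, -0.033, 0],
    [0, -0.0355, 0],
    [0, -0.0355, 0],
  ],
  rotation=[
    [0, 0, 0],
    [0, 0, 0],
    [0, 0, 0],
    [0, 0, 0],
    [0, 0, 0],
    [0, 0, 0],
    [0, 0, 0],
    [0, 0, 0],
  ],
)

```text
clock: 20.3
eef_pos: [0.5655, 0.2022, 0.1768]
tool_rot: [0.736, 0.677, 0.0, 0.0]
ft_force: [-3.2, 1.3, -2.0]
grip_width: 0.0148
grasp_force: 59.7
```

```bash
python3 - <<'E'
from h import *
o=bot.get_obs();print(o['eef_pos'],o['ft_force'],o['ft_torque'])
E
```

```text
[0.56554837 0.20221319 0.17677994] [-3.20244552  1.28027654 -2.00973134] [ 0.07213613  0.75229652 -0.03737752]
```

Call:
drive_tool(
  slide=[
    [0, 0, -0.003],
    [0, 0, -0.006],
    [0, 0, -0.009],
    [0, 0, -0.012],
    [0, 0, -0.015],
    [0, 0, -0.018],
    [0, 0, -0.021],
    [0, 0, -0.024],
  ],
  rotation=[
    [0, 0, 0],
    [0, 0, 0],
    [0, 0, 0],
    [0, 0, 0],
    [0, 0, 0],
    [0, 0, 0],
    [0, 0, 0],
    [0, 0, 0],
  ],
)

```text
clock: 21.3
eef_pos: [0.5656, 0.2022, 0.1827]
tool_rot: [0.736, 0.677, 0.0, 0.0]
ft_force: [-2.2, 1.0, -4.3]
grip_width: 0.0149
grasp_force: 59.3
```

Call:
drive_tool(
  slide=[
    [0, 0, -0.01],
    [0, 0, -0.02],
    [0, 0, -0.03],
    [0, 0, -0.04],
    [0, 0, -0.05],
    [0, 0, -0.06],
    [0, 0, -0.072],
    [0, 0, -0.072],
  ],
  rotation=[
    [0, 0, 0],
    [0, 0, 0],
    [0, 0, 0],
    [0, 0, 0],
    [0, 0, 0],
    [0, 0, 0],
    [0, 0, 0],
    [0, 0, 0],
  ],
)

```text
clock: 22.3
eef_pos: [0.5657, 0.2022, 0.2009]
tool_rot: [0.736, 0.677, 0.0, 0.0]
ft_force: [0.4, 0.4, -3.3]
grip_width: 0.0147
grasp_force: 59.4
```

```bash
python3 - <<'E'
from h import *
c=snap('side');save(c,'s3',(180,190,380,330),4)
c=snap('wrist')
plan([((.45,.212,.202),-5),((.43,.214,.28),-5),((.45,.0,.30),-5),((.574,-.198,.27),-5)])
E
```

```text
yaw -4.842006124965994 p [0.5655 0.2022 0.2006]
slide [ 2.000e-04 -4.635e-01 -5.800e-03] rotz 0.0055
slide [ 0.001  -0.0804 -0.312 ] rotz -0.0
slide [-0.8458  0.1543 -0.08  ] rotz -0.0
slide [-0.7458  0.5631  0.12  ] rotz -0.0
```

View pics/s3.png

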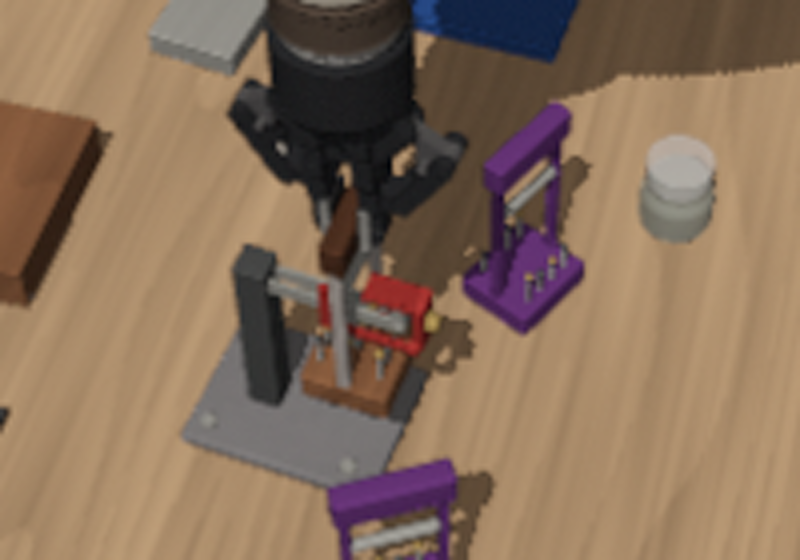

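The rung is above the nib, and the side force has dropped to about 0, so the keeper is free. I draw the caddy off over the tip.

Call:
drive_tool(
  slide=[
    [0, -0.012, 0],
    [0, -0.025, 0],
    [0, -0.04, 0],
    [0, -0.055, 0],
    [0, -0.07, 0],
    [0, -0.09, 0],
    [0, -0.11, 0],
    [0, -0.13, 0],
  ],
  rotation=[
    [0, 0, 0],
    [0, 0, 0],
    [0, 0, 0],
    [0, 0, 0],
    [0, 0, 0],
    [0, 0, 0],
    [0, 0, 0],
    [0, 0, 0],
  ],
)

```text
clock: 23.4
eef_pos: [0.5327, 0.2049, 0.2006]
tool_rot: [0.736, 0.677, 0.0, -0.0]
ft_force: [0.2, -0.5, -4.1]
grip_width: 0.0152
grasp_force: 59.3
```

Call:
drive_tool(
  slide=[
    [0, -0.04, 0],
    [0, -0.09, 0],
    [0, -0.14, 0],
    [0, -0.19, 0],
    [0, -0.24, 0],
    [0, -0.29, 0],
    [0, -0.34, 0],
    [0, -0.38, 0],
  ],
  rotation=[
    [0, 0, 0],
    [0, 0, 0],
    [0, 0, 0],
    [0, 0, 0],
    [0, 0, 0],
    [0, 0, 0],
    [0, 0, 0],
    [0, 0, 0],
  ],
)

```text
clock: 24.4
eef_pos: [0.4376, 0.213, 0.2006]
tool_rot: [0.736, 0.677, 0.0, 0.0]
ft_force: [0.8, 0.4, -2.9]
grip_width: 0.0149
grasp_force: 59.4
```

Call:
drive_tool(
  slide=[
    [0, 0, -0.06],
    [0, 0, -0.13],
    [0, 0, -0.2],
    [0, 0, -0.27],
    [0, 0, -0.34],
    [0, 0, -0.41],
    [0, 0, -0.47],
    [0, 0, -0.5],
  ],
  rotation=[
    [0, 0, 0],
    [0, 0, 0],
    [0, 0, 0],
    [0, 0, 0],
    [0, 0, 0],
    [0, 0, 0],
    [0, 0, 0],
    [0, 0, 0],
  ],
)

```text
clock: 25.4
eef_pos: [0.4393, 0.2132, 0.3275]
tool_rot: [0.736, 0.676, 0.002, 0.001]
ft_force: [-0.7, -0.3, -3.2]
grip_width: 0.0149
grasp_force: 59.4
```

```bash
python3 - <<'E'
from h import *
c=load('top');P=cloud(c)
plan([((.49,.0,.325),-5),((.575,-.199,.325),-5),((.575,-.199,.15),-5)])
E
```

```text
yaw -4.858731321094335 p [0.4393 0.2132 0.3275]
slide [-0.8324  0.2743  0.0099] rotz 0.0049
slide [-0.7633  0.4081  0.    ] rotz -0.0
slide [0.  0.  0.7] rotz -0.0
```

Call:
drive_tool(
  slide=[
    [-0.06, 0.02, 0],
    [-0.16, 0.05, 0],
    [-0.28, 0.09, 0],
    [-0.4, 0.13, 0],
    [-0.52, 0.17, 0],
    [-0.64, 0.21, 0],
    [-0.76, 0.25, 0],
    [-0.83, 0.274, 0],
  ],
  rotation=[
    [0, 0, 0],
    [0, 0, 0],
    [0, 0, 0],
    [0, 0, 0],
    [0, 0, 0],
    [0, 0, 0],
    [0, 0, 0],
    [0, 0, 0],
  ],
)

```text
clock: 26.4
eef_pos: [0.4889, -0.0018, 0.3249]
tool_rot: [0.737, 0.676, -0.001, -0.0]
ft_force: [0.6, -0.2, -3.5]
grip_width: 0.0148
grasp_force: 59.4
```

Call:
drive_tool(
  slide=[
    [-0.1, 0.055, 0],
    [-0.21, 0.11, 0],
    [-0.32, 0.17, 0],
    [-0.43, 0.23, 0],
    [-0.54, 0.29, 0],
    [-0.65, 0.35, 0],
    [-0.73, 0.39, 0],
    [-0.763, 0.408, 0],
  ],
  rotation=[
    [0, 0, 0],
    [0, 0, 0],
    [0, 0, 0],
    [0, 0, 0],
    [0, 0, 0],
    [0, 0, 0],
    [0, 0, 0],
    [0, 0, 0],
  ],
)

```text
clock: 27.4
eef_pos: [0.5746, -0.1996, 0.3245]
tool_rot: [0.737, 0.676, -0.0, -0.001]
ft_force: [0.4, 0.8, -3.2]
grip_width: 0.0148
grasp_force: 59.4
```

Call:
drive_tool(
  slide=[
    [0, 0, 0.06],
    [0, 0, 0.15],
    [0, 0, 0.25],
    [0, 0, 0.35],
    [0, 0, 0.45],
    [0, 0, 0.55],
    [0, 0, 0.63],
    [0, 0, 0.66],
  ],
  rotation=[
    [0, 0, 0],
    [0, 0, 0],
    [0, 0, 0],
    [0, 0, 0],
    [0, 0, 0],
    [0, 0, 0],
    [0, 0, 0],
    [0, 0, 0],
  ],
)

```text
clock: 28.4
eef_pos: [0.5735, -0.1974, 0.1589]
tool_rot: [0.736, 0.677, -0.001, -0.002]
ft_force: [0.5, -1.0, -4.0]
grip_width: 0.0147
grasp_force: 59.4
```

```bash
python3 - <<'E'
from h import *
c=snap('side');save(c,'s4',(240,120,400,240),5)
P=cloud(c);im=c['image'].astype(int)
plan([((.575,-.199,.14),-5)])
E
```

```text
yaw -4.805053637724504 p [ 0.5736 -0.1975  0.1587]
slide [-0.0056  0.0059  0.0749] rotz 0.0068
```

View pics/s4.png

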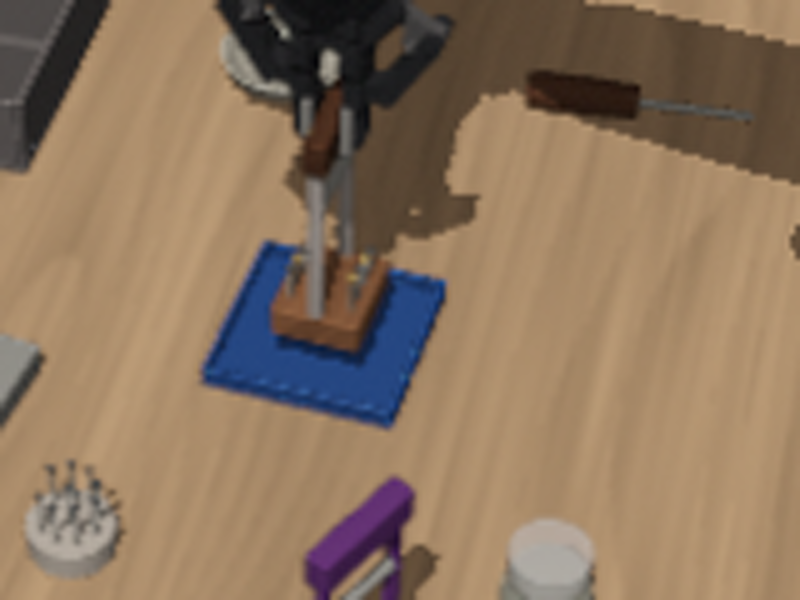

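The caddy hangs upright over the middle of the tray, with its base at about (330,300). I lower it gently.

Call:
drive_tool(
  slide=[
    [0, 0, 0.015],
    [0, 0, 0.03],
    [0, 0, 0.045],
    [0, 0, 0.06],
    [0, 0, 0.07],
    [0, 0, 0.076],
    [0, 0, 0.082],
    [0, 0, 0.084],
  ],
  rotation=[
    [0, 0, 0],
    [0, 0, 0],
    [0, 0, 0],
    [0, 0, 0],
    [0, 0, 0],
    [0, 0, 0],
    [0, 0, 0],
    [0, 0, 0],
  ],
)

```text
clock: 29.45
eef_pos: [0.5747, -0.1983, 0.1395]
tool_rot: [0.736, 0.677, -0.0, -0.0]
ft_force: [0.8, 0.3, -3.2]
grip_width: 0.0152
grasp_force: 59.4
```

Call:
drive_tool(
  slide=[
    [0, 0, 0.002],
    [0, 0, 0.004],
    [0, 0, 0.006],
    [0, 0, 0.008],
    [0, 0, 0.01],
    [0, 0, 0.012],
    [0, 0, 0.012],
    [0, 0, 0.012],
  ],
  rotation=[
    [0, 0, 0],
    [0, 0, 0],
    [0, 0, 0],
    [0, 0, 0],
    [0, 0, 0],
    [0, 0, 0],
    [0, 0, 0],
    [0, 0, 0],
  ],
)

```text
clock: 30.45
eef_pos: [0.5747, -0.1983, 0.1366]
tool_rot: [0.736, 0.677, 0.0, 0.0]
ft_force: [-0.2, -0.0, -2.4]
grip_width: 0.0151
grasp_force: 59.4
```

Call:
drive_tool(
  slide=[
    [0, 0, 0.001],
    [0, 0, 0.002],
    [0, 0, 0.003],
    [0, 0, 0.004],
    [0, 0, 0.005],
    [0, 0, 0.006],
    [0, 0, 0.007],
    [0, 0, 0.008],
  ],
  rotation=[
    [0, 0, 0],
    [0, 0, 0],
    [0, 0, 0],
    [0, 0, 0],
    [0, 0, 0],
    [0, 0, 0],
    [0, 0, 0],
    [0, 0, 0],
  ],
)

```text
clock: 31.45
eef_pos: [0.5747, -0.1983, 0.1345]
tool_rot: [0.736, 0.677, 0.0, -0.0]
ft_force: [-0.6, 0.3, -3.1]
grip_width: 0.015
grasp_force: 59.4
```

Call:
drive_tool(
  slide=[
    [0, 0, 0.001],
    [0, 0, 0.002],
    [0, 0, 0.003],
    [0, 0, 0.004],
    [0, 0, 0.004],
    [0, 0, 0.004],
    [0, 0, 0.004],
    [0, 0, 0.004],
  ],
  rotation=[
    [0, 0, 0],
    [0, 0, 0],
    [0, 0, 0],
    [0, 0, 0],
    [0, 0, 0],
    [0, 0, 0],
    [0, 0, 0],
    [0, 0, 0],
  ],
)

```text
clock: 32.45
eef_pos: [0.5748, -0.1982, 0.1344]
tool_rot: [0.736, 0.677, 0.0, 0.0]
ft_force: [-2.1, 1.9, 6.0]
grip_width: 0.015
grasp_force: 60.7
```

The caddy has touched the tray floor, with the vertical force going from -3 to +6 N. I release it and go straight up.

Call:
drive_tool(
  slide=[
    [0, 0, 0],
    [0, 0, 0],
    [0, 0, 0],
    [0, 0, 0],
    [0, 0, 0],
    [0, 0, 0],
    [0, 0, 0],
    [0, 0, 0],
  ],
  rotation=[
    [0, 0, 0],
    [0, 0, 0],
    [0, 0, 0],
    [0, 0, 0],
    [0, 0, 0],
    [0, 0, 0],
    [0, 0, 0],
    [0, 0, 0],
  ],
  gripper=1,
)

```text
clock: 33.45
eef_pos: [0.5747, -0.1983, 0.1336]
tool_rot: [0.736, 0.677, 0.0, 0.0]
ft_force: [-0.3, 0.4, -0.4]
grip_width: 0.0855
grasp_force: 0.0
```

Call:
drive_tool(
  slide=[
    [0, 0, -0.03],
    [0, 0, -0.08],
    [0, 0, -0.14],
    [0, 0, -0.22],
    [0, 0, -0.3],
    [0, 0, -0.38],
    [0, 0, -0.44],
    [0, 0, -0.48],
  ],
  rotation=[
    [0, 0, 0],
    [0, 0, 0],
    [0, 0, 0],
    [0, 0, 0],
    [0, 0, 0],
    [0, 0, 0],
    [0, 0, 0],
    [0, 0, 0],
  ],
)

```text
clock: 34.45
eef_pos: [0.575, -0.1984, 0.2551]
tool_rot: [0.736, 0.677, 0.0, 0.001]
ft_force: [0.8, -0.1, 0.5]
grip_width: 0.0854
grasp_force: 0.0
```

```bash
python3 - <<'E'
from h import *
c=snap('side');save(c,'s5',(190,120,390,270),4)
o=bot.get_obs();print(o['clock'],o['eef_pos'],o['ft_force'],o['grip_width'])
E
```

```text
34.5 [ 0.57535124 -0.19853724  0.2560633 ] [0.74715006 0.11630727 0.74283702] 0.08536968075865675
```

View pics/s5.png

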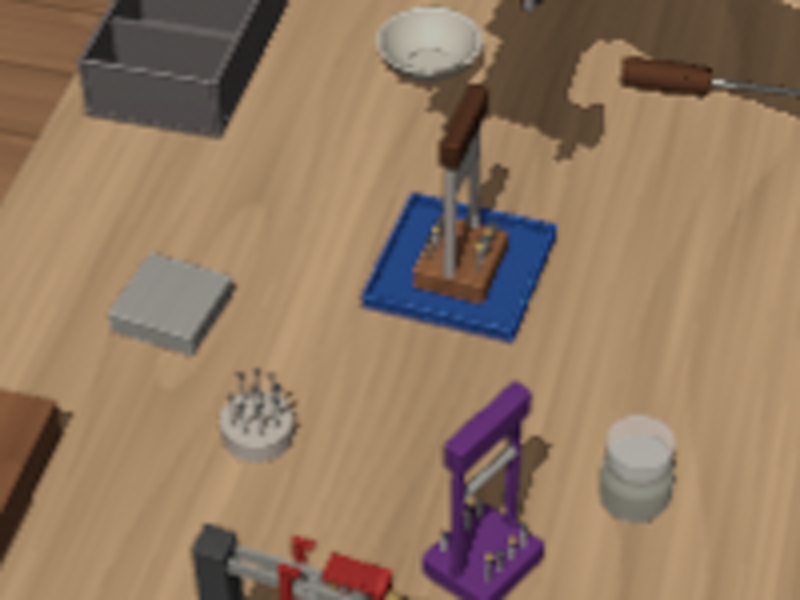

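The caddy stands upright in the middle of the tray at about (460,260), released and clear of the gripper. I hand the job in.

```bash
python3 -c "
from workcell import bot
print(bot.job_done())"
```

```text
the job is handed in; nothing more can be done
None
```

The caddy came off the hook through the opening without forcing it (wrist readings on the hook stayed at or below about 6 N) and stands upright, released, in the middle of the blue tray; I handed the job in at about 34.5 s, and no verdict came back.

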